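# Stack a guitar neck heel on its gluing jig

## Robot

A 6-joint arm with a two-finger parallel gripper is mounted at the origin on a cart in front of the work surface, level with it; the furniture and walls round the work are solid. World frame = base frame: x ahead of the robot, y to its left, z up, the work surface at z = 0. Lengths are in mm, angles in rad, forces in N, time in s.
With the tool pointing down it reaches from about 275 to 825 mm from the base axis. Payload 4.9 kg.
Tool frame: the origin (TCP) lies at the very end of the fingers, on their centre line; the grasp point (between the pads) lies 19 mm behind it; z points along the fingers, y is the line along which they close (so a half turn about z gives the same grasp; the last joint's range is limited). The gripper opens to 85 mm and grips with 20 to 120 N. Pads are 22 mm wide; open, the fingers measure 114 mm over their backs; the gripper's body (76 mm by 85 mm) begins 54 mm behind the grasp point. The pads swing forward as they close: fully open they stand 13 mm farther back than shut.
Start: joints at [-1.367, 0.326, -0.193, 1.052, 0, 1.437], TCP at [182.289, -518.931, 231.281] pointing down, gripper open.
Joint ranges: [-2.65, 2.65], [-0.97, 1.79], [-1.3, 1.35], [-1.93, 2.1], [-1.47, 1.37], [-3.14, 3.14]. Speed limits (rad/s): [2.57, 2.57, 3.14, 3.14, 3.14, 3.14].

## Interface

Orientations are given as [roll, pitch, yaw] about the fixed x, y, z axes, in that order (R = Rz(yaw) Ry(pitch) Rx(roll)).
In Python, from bench import bot, solve_ik, imaging gives the robot as it stands. Calls block until the motion is done:
- bot.move_ptp(position, orientation): joint-space move of the TCP to a pose.
- bot.movel(position, rot=None, max_speed=150, threshold=None): straight line of the TCP; rot=None keeps the orientation; max_speed is the mean speed in mm/s. With threshold (N) it stops when the force on the tool has changed by that much, and returns True; else False.
- bot.move_j(angles): joint-space move.
- bot.grip(opening, effort=None): opening from 0.0 (shut) to 1.0 (fully open); effort is the grip in N (None keeps the last); returns when the fingers have stopped.
- bot.dwell(seconds).
- solve_ik(position, orientation): joint angles nearest the present ones, or None.
- bot.get_state(): the state.
- imaging.capture(name): name is "scene" or "top" or "wrist"; returns the picture (400x640x3 uint8, blue, green, red); there is no depth.
- imaging.camera_model(name): a dict with "K" (3x3 intrinsics, pixels), "position" and "rotation" of the camera in the world. Camera axes: x right, y up, looking along -z (the intrinsics and any distortion apply to the point x, -y, -z); pixel columns grow to the right and rows downward; lengths in mm; the calibration is good to about 2 mm. A picture is of the moment at which its call begins: read the wrist's pose just before it. camera_model takes no time and is no camera call; for the wrist camera it gives the pose at the moment of the call.
A pose or a line that the arm cannot do raises bot.IKError and nothing moves.
- bot.sign_off(): hands the job in; it is judged then, once.
The state is a dict: "t": time; "qpos": joint angles; "joint_velocities": joint speeds; "effort": joint torques, N m; "tcp_pos": TCP position; "orientation": TCP orientation; "contact_force": force on the tool from outside, world axes, zero at the start; "wrist_torque": the same for the moment, N m; "opening": opening from 0.0 (shut) to 1.0 (fully open); "gripper_force": force on a finger pad.
Only numpy, scipy, OpenCV 4.12 (cv2) and the standard library are available. Lean on these libraries where they do the work, as an engineer would, in place of code of your own. Each camera call takes 0.05 s, during which the arm holds its last target. There are 200 camera calls.

## Task

Stack up the guitar-neck heel on the two-pin gluing jig: the longest drilled mahogany block first, then the middle one, then the shortest, each down flat over both pins with its body end (the end nearer its holes) at the jig's pin end, so that the ends line up there. Then lay the plain maple caul lengthwise and squarely on the shortest block, and stand the brass weight upright in the middle of the caul to hold the stack closed. Leave the plain mahogany offcut and the glue bottle where they are.

Things in the scene. Friction and masses are not known exactly. Their poses are not given: they have to be found in the camera images.
- heel_jig: fixed gluing jig: board with white top sheet, 150 x 80 mm, top 18 mm above the bench, and two upright steel pins, 10 mm diameter, tips 74 mm above the bench (bullet nose: upper 12 mm). Origin: centre of the board's underside; x along its length, z up; pins at x = -46 and -14 mm, y = 0. Its pin end (-x) takes the blocks' body ends, which then line up at x = -59 mm
- heel_long: mahogany block, 120 x 56 x 22 mm, lying flat, the longest of the three drilled ones, about 0.09 kg; origin: centre of its underside, x along its length, y across its 56 mm width (grasp here), z up. Two vertical 14 mm through holes at x = -47 and -15 mm, y = 0; the end nearer to them (x = -60 mm) is its body end; at the start it points within 50 degrees of the jig's pin end direction
- heel_mid: mahogany block, 95 x 56 x 22 mm, lying flat, the middle of the three drilled ones, about 0.07 kg; origin: centre of its underside, x along its length, y across its 56 mm width (grasp here), z up. Two vertical 14 mm through holes at x = -34.5 and -2.5 mm, y = 0; the end nearer to them (x = -47.5 mm) is its body end; at the start it points within 50 degrees of the jig's pin end direction
- heel_short: mahogany block, 70 x 56 x 22 mm, lying flat, the shortest of the three drilled ones, about 0.05 kg; origin: centre of its underside, x along its length, y across its 56 mm width (grasp here), z up. Two vertical 14 mm through holes at x = -22 and 10 mm, y = 0; the end nearer to them (x = -35 mm) is its body end; at the start it points within 50 degrees of the jig's pin end direction
- maple_caul: plain block of pale maple without holes, the caul: 50 mm along its x (grasp here), 70 mm along its y, 45 mm tall, loose, standing on its 50 x 70 mm face; origin at the centre of its underside, z up. About 0.11 kg
- weight: round brass gluing weight with a knob on top, loose, upright: body 40 mm diameter, straight-sided to about 30 mm above its foot (grasp here), then shoulder and knob to 56 mm; origin at the centre of its underside, z up. About 0.38 kg
- offcut: bystander: plain red-brown mahogany offcut without holes, 44 x 100 x 30 mm, lying behind the row on the robot's right; origin at the centre of its underside, y along its length. Not part of the stack: leave it alone
- glue_bottle: bystander: small white glue bottle with a blue nozzle, 32 x 40 x 109 mm, standing behind the right end of the row; origin at the centre of its underside. Leave it alone

How it is judged:
By the outcome, as a careful person would: the job done as asked, in the order asked, and still so for the second after the job is handed in, with the robot touching nothing.
It also fails if it takes over 120 s, if anything falls off the work surface, if the arm or the gripper's body presses on something with over 40 N, if the wrist force passes 120 N, or if a joint passes its speed limit or range.

## Working session

There is one attempt and no reset: what is moved stays moved. The work goes in short steps, each a Python script; the robot and the scene stay as the last script left them, time stands still between calls to the robot, and variables do not carry over. Pictures are saved under pics/ and viewed, at most 14 in all, crops included, and the job is handed in when it is done.

```bash
ls; mkdir -p pics; python3 - <<'E'
from bench import bot, imaging
import cv2
for n in("top","scene"):
    cv2.imwrite(f"pics/{n}0.png",imaging.capture(n)); m=imaging.camera_model(n); print(n,m)
s=bot.get_state(); print(s)
E
```

```text
pics
top {'K': array([[377.88902858,   0.        , 318.20504628],
       [  0.        , 377.88902858, 199.83690589],
       [  0.        ,   0.        ,   1.        ]]), 'position': array([ 519.03941465,  -15.72675807, 1126.6482438 ]), 'rotation': array([ 0.04392808,  0.01483702, -1.56277398])}
scene {'K': array([[466.47117294,   0.        , 313.91683565],
       [  0.        , 466.47117294, 202.65140695],
       [  0.        ,   0.        ,   1.        ]]), 'position': array([ -54.83009806, 1078.5459235 ,  587.14398915]), 'rotation': array([ 1.16778268,  0.0122929 , -2.63493432])}
{'t': 0.1, 'qpos': array([-1.36717610e+00,  3.26884392e-01, -1.93499828e-01,  1.05200734e+00,
        1.57740212e-05,  1.43659492e+00]), 'joint_velocities': array([-0.00236323, -0.00211613,  0.00207716, -0.0014627 , -0.00025918,
        0.00062247]), 'effort': array([ 2.08354359e-04, -4.44240046e+01,  2.63038838e+01,  7.88865611e-03,
       -5.44173372e-05,  1.39947051e-06]), 'tcp_pos': array([ 182.19379207, -518.38136374,  230.56612676]), 'orientation': array([-3.14001387e+00, -2.29072999e-04,  3.37821443e-01]), 'contact_force': array([-0.40200468, -0.32565542,  0.07023582]), 'wrist_torque': array([-0.06388618, -0.0193821 ,  0.02000039]), 'gripper_force': 0.0, 'opening': 1.0024428446125775}
```

View pics/top0.png

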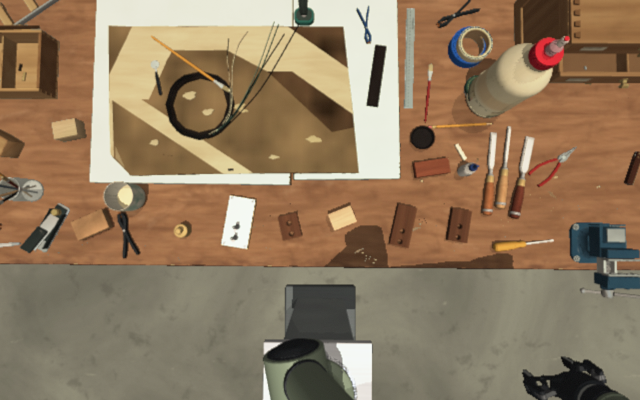

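View pics/scene0.png

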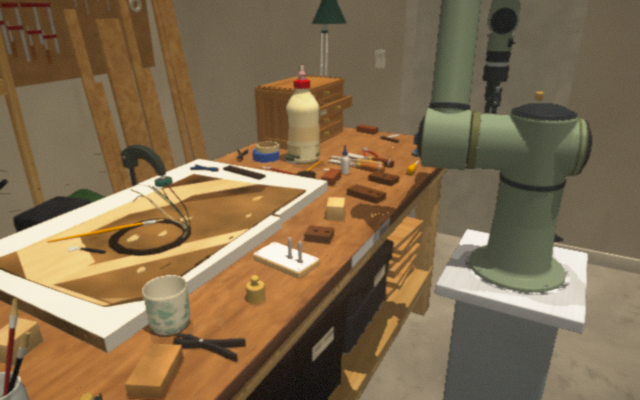

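```bash
cat >h.py <<'E'
from bench import bot, solve_ik, imaging
import numpy as np, cv2
from scipy.spatial.transform import Rotation as R
def cam(n):
    m=imaging.camera_model(n); return m["K"],np.array(m["position"]),R.from_euler("xyz",m["rotation"]).as_matrix(),m
def unproj(c,uv,z):
    K,p,r,_=c; uv=np.atleast_2d(np.array(uv,float))
    d=np.c_[(uv[:,0]-K[0,2])/K[0,0],-(uv[:,1]-K[1,2])/K[1,1],-np.ones(len(uv))]@r.T
    return p+d*((z-p[2])/d[:,2])[:,None]
def proj(c,P):
    K,p,r,_=c; q=(np.atleast_2d(P)-p)@r; return np.c_[K[0,0]*q[:,0]/-q[:,2]+K[0,2],K[1,1]*-q[:,1]/-q[:,2]+K[1,2]]
DOWN=lambda yaw:[np.pi,0,yaw]
def save(n,img): cv2.imwrite(f"pics/{n}.png",img)
E
python3 - <<'E'
from h import *
c=cam("top")
for n,u,z in [("jig",(238,222),18),("weight",(181,230),40),("short",(289,225),22),("caul",(342,217),45),("long",(403,226),22),("mid",(458,224),22),("offcut",(432,167),30),("bottle",(467,167),60)]:
    print(n,unproj(c,u,z)[0].round())
m=imaging.camera_model("wrist"); print(m); s=bot.get_state(); print(s["tcp_pos"],s["orientation"])
t=R.from_euler("xyz",s["orientation"]).as_matrix()
print("cam in tool",t.T@(m["position"]-s["tcp_pos"]), (t.T@R.from_euler("xyz",m["rotation"]).as_matrix()).round(3))
for p in [(400,-330,300),(400,100,300),(400,400,100)]:
  for yw in(0,1.57,-1.57,3.14): print(p,yw,solve_ik(p,DOWN(yw)))
E
```

```text
jig [501. 236.  18.]
weight [477. 396.  40.]
short [493.  86.  22.]
caul [518. -68.  45.]
long [ 493. -246.   22.]
mid [ 500. -405.   22.]
offcut [ 665. -329.   30.]
bottle [ 662. -418.   60.]
{'K': array([[356.19937123,   0.        , 322.19755423],
       [  0.        , 356.19937123, 197.2133157 ],
       [  0.        ,   0.        ,   1.        ]]), 'position': array([ 254.98770645, -493.85139341,  373.71047908]), 'rotation': array([-0.30394662,  0.00178151, -1.2322072 ])}
[ 182.19379207 -518.38136374  230.56612676] [-3.14001387e+00 -2.29072999e-04  3.37821443e-01]
cam in tool [  76.84234264    0.75678825 -143.12812675] [[ 0.001  0.954  0.3  ]
 [ 1.    -0.001 -0.   ]
 [ 0.     0.3   -0.954]]
(400, -330, 300) 0 [-0.83221364  0.2304321  -0.14638744  1.19397679  0.          2.30937902]
(400, -330, 300) 1.57 [-0.83221364  0.2304321  -0.14638744  1.19397679  0.          0.73937902]
(400, -330, 300) -1.57 [-0.83221364  0.2304321  -0.14638744  1.19397679  0.         -2.40380629]
(400, -330, 300) 3.14 [-0.83221364  0.2304321  -0.14638744  1.19397679  0.         -0.83062098]
(400, 100, 300) 0 [ 0.06551059  0.02488477 -0.38597528  1.15993628  0.         -3.07608207]
(400, 100, 300) 1.57 [ 0.06551059  0.02488477 -0.38597528  1.15993628  0.          1.63710324]
(400, 100, 300) -1.57 [ 0.06551059  0.02488477 -0.38597528  1.15993628  0.         -1.50608207]
(400, 100, 300) 3.14 [ 0.06551059  0.02488477 -0.38597528  1.15993628  0.          0.06710324]
(400, 400, 100) 0 [ 0.65492061  0.47392847 -0.33083606  0.7660318   0.         -2.48667204]
(400, 400, 100) 1.57 [ 0.65492061  0.47392847 -0.33083606  0.7660318   0.          2.22651327]
(400, 400, 100) -1.57 [ 0.65492061  0.47392847 -0.33083606  0.7660318   0.         -0.91667204]
(400, 400, 100) 3.14 [ 0.65492061  0.47392847 -0.33083606  0.7660318   0.          0.65651327]
```

```bash
cat >>h.py <<'E'
import pickle
def look(x,y,z,name,yaw=np.pi):
    bot.move_ptp([x,y,z],DOWN(yaw)); bot.dwell(0.2)
    c=cam("wrist"); im=imaging.capture("wrist"); save(name,im); pickle.dump(c,open(f"pics/{name}.pkl","wb")); return c,im
E
python3 - <<'E'
from h import *
for n,y in (("wa",-330),("wb",-20),("wc",240)):
    look(430,y,230,n); s=bot.get_state(); print(s["t"],s["tcp_pos"],s["orientation"])
E
```

```text
2.275 [ 429.81804933 -330.26469416  230.00231637] [-3.14157618e+00 -1.13667748e-05  3.14092810e+00]
3.7083 [430.24078318 -20.86841861 229.89209496] [-3.14153682e+00 -1.73780440e-04  3.13987383e+00]
4.975 [430.42709152 238.93495248 230.08660238] [-3.14151508e+00  1.42530670e-04  3.13947733e+00]
```

View pics/wa.png

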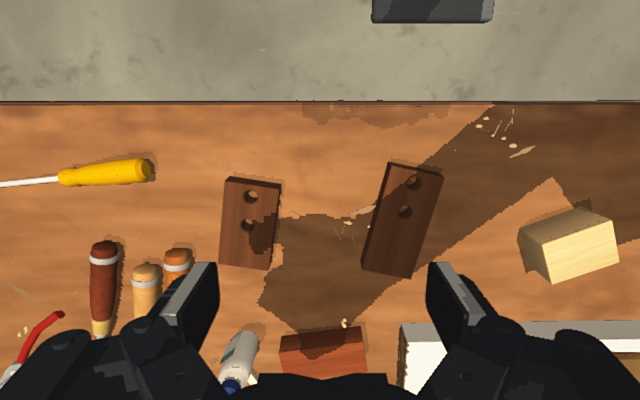

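View pics/wc.png

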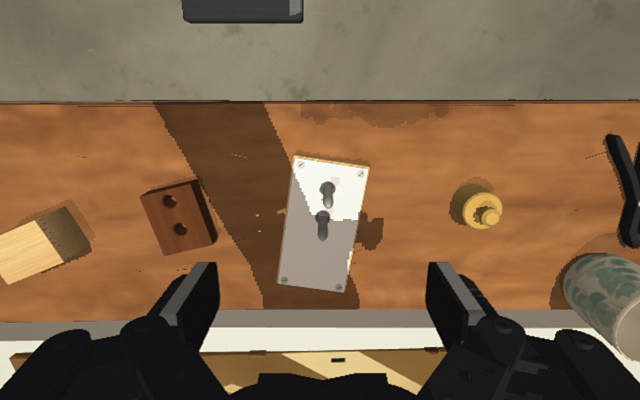

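```bash
python3 - <<'E'
from h import *
ca=pickle.load(open("pics/wa.pkl","rb")); cc=pickle.load(open("pics/wc.pkl","rb"))
out={}
for n,c,z,p in (("long",ca,22,[(388,162),(443,175),(412,278),(361,268)]),("mid",ca,22,[(228,177),(281,186),(270,270),(219,264)]),
  ("short",cc,22,[(140,192),(193,180),(212,240),(158,254)]),("jig",cc,18,[(294,156),(369,167),(345,292),(277,283)])):
    w=unproj(c,p,z)[:,:2]; d=w[2]+w[3]-w[0]-w[1]; out[n]=(*w.mean(0),np.arctan2(d[1],d[0])); print(n,np.round(out[n],2),np.linalg.norm(d)/2,np.linalg.norm(w[1]-w[0]))
out["caul"]=(518,-68,0); out["weight"]=(477,396,0)
order=["weight","jig","short","caul","long","mid"]
tiles=[]
for n in order:
    x,y,a=out[n]; c,im=look(x,y,150,"n_"+n,np.pi+a)
    s=bot.get_state(); pickle.dump((c,s["tcp_pos"],s["orientation"]),open(f"pics/n_{n}.pkl","wb"))
    tiles.append(im[60:340,190:456])
save("mont1",np.vstack([np.hstack(tiles[:3]),np.hstack(tiles[3:])])); print(s["t"])
E
```

```text
long [ 4.9309e+02 -2.4793e+02 -1.9000e-01] 120.62892318846905 58.09104914078583
mid [ 4.9609e+02 -4.0797e+02 -1.7000e-01] 98.84253656401961 54.31806809971495
short [4.8694e+02 8.4170e+01 1.6000e-01] 69.40960558389213 57.360940343022556
jig [ 5.0107e+02  2.3674e+02 -1.5000e-01] 147.30959386648513 76.95927451497076
10.6833
```

View pics/mont1.png

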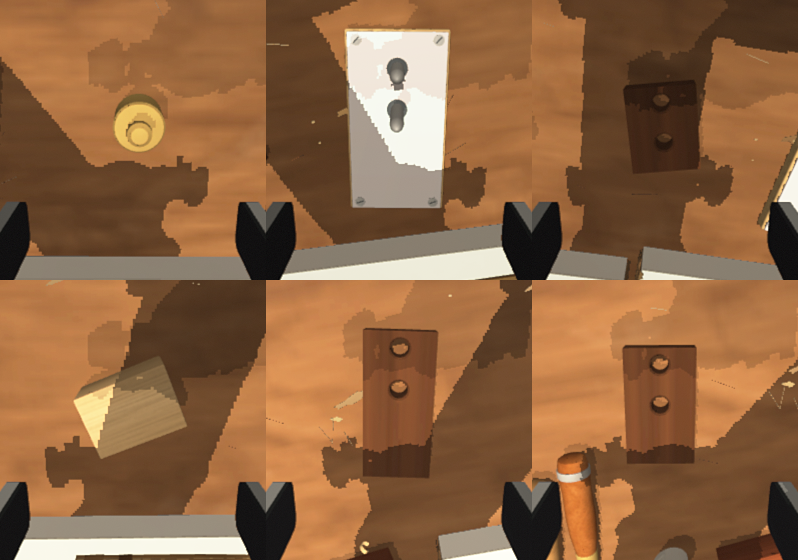

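```bash
python3 - <<'E'
from h import *
def z(n,x0,y0,w,h,k):
    im=cv2.imread(f"pics/n_{n}.png")[y0:y0+h,x0:x0+w]; 
    im=np.clip(im.astype(float)*(1 if n=="jig" else 2.0),0,255).astype(np.uint8)
    return cv2.resize(im,None,fx=k,fy=k,interpolation=cv2.INTER_CUBIC)
A=z("jig",265,85,115,100,4); B=z("short",280,135,85,100,4)
C=z("long",280,100,85,50,4);D=z("mid",280,120,85,50,4)
o=np.zeros((600,800,3),np.uint8); o[:400,:460]=A; o[:400,460:800]=B; o[400:600,:340]=C; o[400:600,460:800]=D
save("zoom1",o)
E
```

```text
(no output)
```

View pics/zoom1.png

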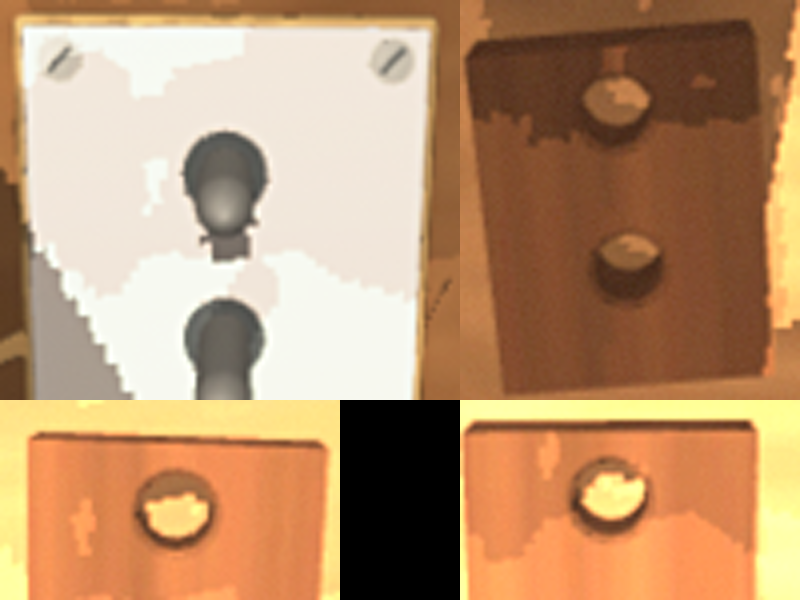

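```bash
python3 - <<'E'
from h import *
def f(n,z,holes,hx,edgeN,edgeF,L):
    c,tp,o=pickle.load(open(f"pics/n_{n}.pkl","rb"))
    w=unproj(c,holes,z)[:,:2]; d=w[1]-w[0]; eN=unproj(c,edgeN,z)[:,:2]; eF=unproj(c,edgeF,z)[:,:2]
    u=eF.mean(0)-eN.mean(0); a=np.arctan2(u[1],u[0]); ah=np.arctan2(d[1],d[0])
    ux=u/np.linalg.norm(u); ori=(w-np.outer(hx,ux)).mean(0); m=(eN.mean(0)+eF.mean(0))/2
    print(n,"sp",np.linalg.norm(d).round(1),"L",np.linalg.norm(u).round(1),"W",np.linalg.norm(eN[1]-eN[0]).round(1),"yaw",a.round(3),ah.round(3),"ori holes",ori.round(1),"edges",m.round(1),"near-edge+L/2",(eN.mean(0)+ux*L/2).round(1),"tcp",tp.round(1),o[2].round(3))
T=lambda *p:[(x%266+190,y%280+60) for x,y in p]
f("jig",18,[(321.5,128),(321.2,169.8)],[-46,-14],[(265+15/4,85+20/4),(265+435/4,85+24/4)],T((352,207),(441,208)),150)
f("short",22,[(319,161.75),(322,202)],[-22,10],[(282.5,150),(353.7,144.5)],[(280+45/4,135+393/4),(280+310/4,135+375/4)],70)
f("long",22,[(323.75,127.25),(323,168)],[-47,-15],[(287.5,109.7),(361.7,111.5)],T((362,475),(428,477)),120)
f("mid",22,[(317.75,144),(318,184)],[-34.5,-2.5],[(281.2,127.7),(353.7,127.7)],T((627,463),(694,463)),95)
c,tp,o=pickle.load(open("pics/n_caul.pkl","rb")); w=unproj(c,T((74,400),(161,357),(187,426),(99,459)),45); print("caul",w.round(1),w.mean(0),np.linalg.norm(w-np.roll(w,1,0),axis=1))
c,tp,o=pickle.load(open("pics/n_weight.pkl","rb")); print("weight",unproj(c,T((139,132)),54),unproj(c,T((139,127)),30))
E
```

```text
jig sp 32.7 L 146.5 W 77.7 yaw -0.155 -0.158 ori holes [502.3 236.6] edges [501.7 236.4] near-edge+L/2 [503.5 236.1] tcp [500.9 237.9 150. ] 2.991
short sp 32.9 L 69.4 W 54.6 yaw 0.23 0.23 ori holes [490.1  84.5] edges [491.   84.8] near-edge+L/2 [491.3  84.9] tcp [487.1  85.4 150. ] -2.983
long sp 31.3 L 119.4 W 55.0 yaw -0.224 -0.204 ori holes [ 494.1 -246.9] edges [ 494.8 -247.2] near-edge+L/2 [ 495.1 -247.3] tcp [ 493.5 -246.4  150.1] 2.954
mid sp 31.6 L 94.8 W 54.5 yaw -0.161 -0.164 ori holes [ 496.8 -410.2] edges [ 497.6 -410.4] near-edge+L/2 [ 497.7 -410.4] tcp [ 496.5 -406.6  150.3] 2.974
caul [[ 506.8 -109.    45. ]
 [ 475.8  -47.3   45. ]
 [ 526.3  -26.7   45. ]
 [ 552.9  -92.2   45. ]] [515.43972836 -68.79196662  45.        ] [49.15032481 69.08319779 54.53353108 70.66615871]
weight [[473.42554179 399.35203641  54.        ]] [[476.63845114 399.83697131  30.        ]]
```

```bash
cat >>h.py <<'E'
JIG=(502.3,236.6,-0.157)
def jp(x,y=0):
    a=JIG[2]; return JIG[0]+x*np.cos(a)-y*np.sin(a),JIG[1]+x*np.sin(a)+y*np.cos(a)
def st():
    s=bot.get_state(); print("t",round(s["t"],1),"tcp",s["tcp_pos"].round(2),"yaw",s["orientation"][2].round(3),"F",s["contact_force"].round(1),"op",round(s["opening"],3),"gf",round(s["gripper_force"],1)); return s
E
python3 - <<'E'
from h import *
x,y,a=494.1,-246.9,-0.215
bot.move_ptp([x,y,120],DOWN(np.pi+a)); bot.grip(0.8,effort=35)
bot.movel([x,y,20],max_speed=120); st()
print(bot.movel([x,y,-10],max_speed=15,threshold=5)); s=st()
z=s["tcp_pos"][2]+4
bot.movel([x,y,z],max_speed=30); bot.grip(0.55); st()
E
```

```text
t 12.7 tcp [ 494.63 -247.28   20.6 ] yaw 2.927 F [ 0.3 -0.7  0.4] op 0.8 gf 0.0
True
t 14.3 tcp [ 494.08 -246.9    -7.19] yaw 2.927 F [ 0.2 -0.3  5.5] op 0.797 gf 2.3
t 14.9 tcp [ 494.13 -246.9    -3.1 ] yaw 2.927 F [-0.8  0.7  2.9] op 0.646 gf 38.1
```

```bash
python3 - <<'E'
from h import *
x,y,z=494.1,-246.9,-3.1
bot.movel([x,y,170],max_speed=150)
jx,jy=jp(1); bot.move_ptp([jx,jy,170],DOWN(np.pi+JIG[2])); bot.dwell(.2); s=st()
c=cam("wrist"); im=imaging.capture("wrist"); pickle.dump((c,s["tcp_pos"],s["orientation"]),open("pics/hand1.pkl","wb"))
save("hand1",cv2.resize(np.clip(im[40:340,190:456]*1.0,0,255).astype(np.uint8),None,fx=2,fy=2,interpolation=cv2.INTER_CUBIC))
E
```

```text
t 18.1 tcp [503.7  235.59 169.98] yaw 2.983 F [ 0.1  0.1 -0.8] op 0.648 gf 37.7
```

View pics/hand1.png

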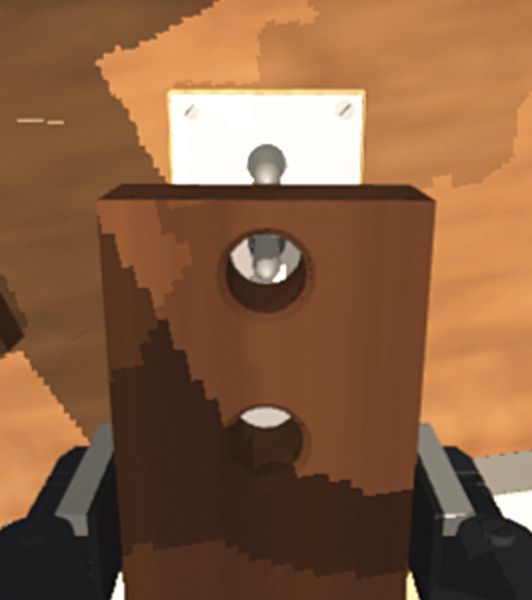

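```bash
python3 - <<'E'
from h import *
c,tp,o=pickle.load(open("pics/hand1.pkl","rb"))
def J(w):
    d=w[:,:2]-np.array(JIG[:2]); a=JIG[2]; return np.c_[d@[np.cos(a),np.sin(a)],d@[-np.sin(a),np.cos(a)]].round(1)
print("holes jig-frame",J(unproj(c,[(322.5,175.5),(322.5,260)],195.1)))
print("edge",J(unproj(c,[(190+100/2,40+199/2),(190+434/2,40+200/2)],195.1)))
print("pin tip pix",(proj(c,[[*jp(-46),18],[*jp(-46),74],[*jp(-14),18]])-[190,40])*2)
E
```

```text
holes jig-frame [[-45.4  -1.1]
 [-13.4  -1.2]]
edge [[-57.7 -28.4]
 [-57.5  26.8]]
pin tip pix [[267.14509783 163.78661355]
 [267.87599581 180.60397706]
 [267.11646948 241.14884791]]
```

```bash
cat >>h.py <<'E'
def lower(xj,zf,ztop):
    """guarded lowering to final TCP z zf; ztop is where the block clears the pins"""
    x,y=jp(xj); yw=DOWN(np.pi+JIG[2])
    bot.movel([x,y,ztop],rot=yw,max_speed=120); bot.dwell(.3); st()
    for dx,dy in [(0,0),(1.2,0),(-1.2,0),(0,1.2),(0,-1.2),(1.5,1.5),(-1.5,-1.5)]:
        x,y=jp(xj+dx,dy); bot.movel([x,y,bot.get_state()["tcp_pos"][2]],max_speed=20)
        hit=bot.movel([x,y,zf-3],max_speed=30,threshold=8); s=st()
        if s["tcp_pos"][2]<zf+1.5: print("seated",hit); return True
        bot.movel([x,y,s["tcp_pos"][2]+3],max_speed=30)
    return False
E
python3 - <<'E'
from h import *
print(lower(0.6,-3.1+18,-3.1+79))
E
```

```text
t 19.4 tcp [503.27 236.63  76.45] yaw 2.985 F [ 0.7  0.3 -0.7] op 0.648 gf 37.7
t 21.5 tcp [502.87 236.5   14.88] yaw 2.985 F [-1.  -0.5  3.9] op 0.651 gf 38.3
seated True
True
```

```bash
cat >>h.py <<'E'
def pick(x,y,yaw,z,op,shut,eff):
    bot.move_ptp([x,y,z+75],DOWN(yaw)); bot.grip(op,effort=eff)
    bot.movel([x,y,z],rot=DOWN(yaw),max_speed=70); bot.dwell(.2); st(); bot.grip(shut); st()
    bot.movel([x,y,190],max_speed=150)
def release(op):
    bot.grip(op); s=st(); p=s["tcp_pos"]; bot.movel([p[0],p[1],p[2]+110],max_speed=120)
def snap(n,k=1,crop=(slice(None),slice(None)),g="wrist"):
    save(n,cv2.resize(imaging.capture(g)[crop],None,fx=k,fy=k,interpolation=cv2.INTER_CUBIC))
E
python3 - <<'E'
from h import *
release(0.8); snap("long_done")
pick(496.8,-410.2,np.pi-.163,-2.5,.8,.55,35)
x,y=jp(-11.9); bot.move_ptp([x,y,190],DOWN(np.pi+JIG[2])); bot.dwell(.2); st(); snap("hand2")
print(lower(-11.9,-2.5+40,-2.5+82))
a=cv2.imread("pics/long_done.png")[60:360,120:520]; b=cv2.imread("pics/hand2.png")[60:360,120:520]; save("m2",np.hstack([a,b]))
E
```

```text
t 21.8 tcp [501.82 236.18  13.87] yaw 2.985 F [-0.1  0.6 -0.1] op 0.801 gf 0.0
t 26.9 tcp [ 497.04 -410.44   -2.01] yaw 2.979 F [-0.   0.5 -0.2] op 0.802 gf 0.0
t 27.1 tcp [ 497.05 -410.43   -2.02] yaw 2.979 F [0.  0.9 3.3] op 0.651 gf 38.4
t 31.1 tcp [490.91 237.93 189.97] yaw 2.984 F [-0.8  0.1 -1.2] op 0.645 gf 38.0
t 32.5 tcp [490.87 238.54  79.98] yaw 2.985 F [-0.3 -0.4 -0.8] op 0.649 gf 38.0
t 34.0 tcp [490.36 238.39  37.95] yaw 2.985 F [-0.6 -1.8  4.6] op 0.648 gf 38.6
seated True
True
```

View pics/m2.png

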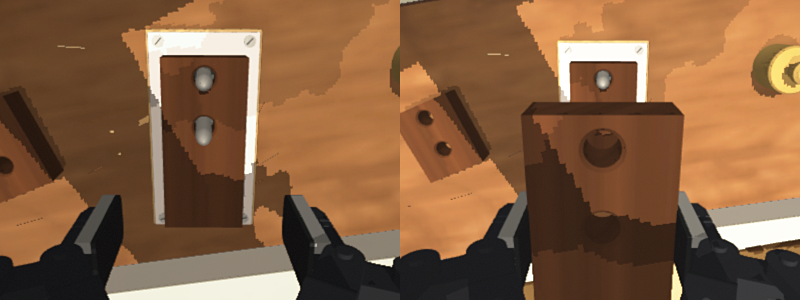

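```bash
python3 - <<'E'
from h import *
release(0.8); snap("mid_done")
pick(490.1,84.5,-np.pi+.23,-2.5,.8,.55,35)
x,y=jp(-24.4); bot.move_ptp([x,y,190],DOWN(np.pi+JIG[2])); bot.dwell(.2); st(); snap("hand3")
print(lower(-24.4,-2.5+62,-2.5+80))
a=cv2.imread("pics/mid_done.png")[60:360,120:520]; b=cv2.imread("pics/hand3.png")[60:360,120:520]; save("m3",np.hstack([a,b]))
E
```

```text
t 34.3 tcp [489.4  238.1   37.01] yaw 2.985 F [ 0.7 -0.   0.4] op 0.8 gf 0.0
t 37.8 tcp [490.43  84.53  -2.11] yaw -2.912 F [0.4 0.1 0.5] op 0.801 gf 0.0
t 38.0 tcp [490.4   84.51  -2.08] yaw -2.912 F [-0.  -0.4  4.8] op 0.645 gf 37.4
t 40.4 tcp [478.49 239.15 189.89] yaw 2.983 F [-0.3 -0.4  0.1] op 0.646 gf 37.0
t 41.8 tcp [478.5  240.55  77.97] yaw 2.985 F [0.1 1.1 0.1] op 0.648 gf 37.0
t 42.6 tcp [477.86 240.3   59.72] yaw 2.985 F [-0.6  0.2  4.8] op 0.651 gf 37.9
seated True
True
```

View pics/m3.png

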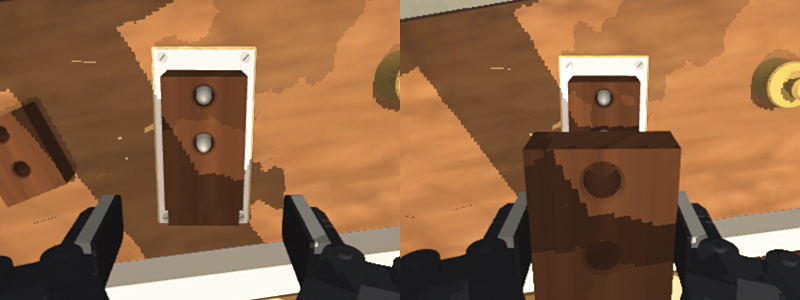

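```bash
python3 - <<'E'
from h import *
release(0.8); snap("short_done")
pick(515.4,-68.8,.40+np.pi/2,6,.82,.45,45)
x,y=jp(-24); bot.move_ptp([x,y,190],DOWN(np.pi+JIG[2])); bot.movel([x,y,189]); bot.dwell(.3); s=st(); snap("hand4")
pickle.dump((cam("wrist"),s["tcp_pos"]),open("pics/hand4.pkl","wb"))
a=cv2.imread("pics/short_done.png")[60:400,120:520]; b=cv2.imread("pics/hand4.png")[60:400,120:520]; save("m4",np.hstack([a,b]))
E
```

```text
t 42.9 tcp [477.23 240.12  59.04] yaw 2.985 F [-0.7 -0.1  0.1] op 0.795 gf 0.0
t 46.9 tcp [515.72 -68.88   6.41] yaw 1.971 F [-0.8  0.6  1. ] op 0.826 gf 0.0
t 47.2 tcp [515.72 -68.89   6.38] yaw 1.971 F [-0.  -0.2  3.8] op 0.578 gf 47.3
t 50.3 tcp [478.68 240.19 189.03] yaw 2.984 F [-1.   0.2 -0.9] op 0.578 gf 47.0
```

View pics/m4.png

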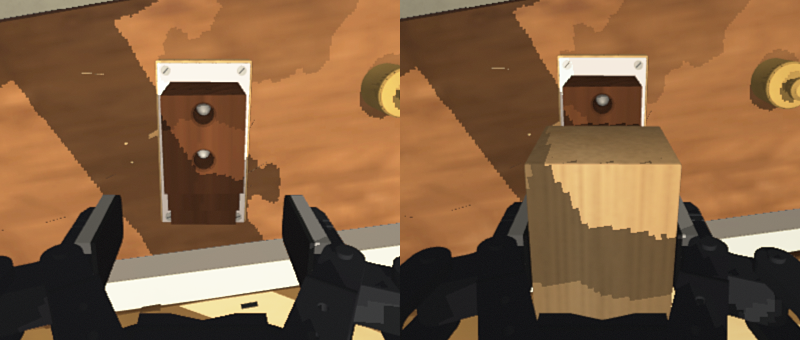

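```bash
python3 - <<'E'
from h import *
c,tp=pickle.load(open("pics/hand4.pkl","rb"))
w=unproj(c,[(247,222.5),(400,223.5)],tp[2]-6.4+45)[:,:2]-JIG[:2]; a=JIG[2]; e=w@[np.cos(a),np.sin(a)]; print(e, w@[-np.sin(a),np.cos(a)])
d=-59-e.mean()-0.5; print(d)
d=float(np.clip(d,-5,5)); x,y=jp(-24+d)
bot.movel([x,y,105],rot=DOWN(np.pi+a),max_speed=120); bot.dwell(.2)
print(bot.movel([x,y,88],max_speed=25,threshold=5)); st()
release(.8); bot.dwell(.1)
c2=cam("wrist"); s=st(); snap("caul_done",2,(slice(0,300),slice(120,520))); pickle.dump(c2,open("pics/caul_done.pkl","wb"))
x,y=476.0,399.6
p=bot.get_state()["tcp_pos"]; bot.move_ptp([x,y,150],DOWN(np.pi)); bot.dwell(.2); pickle.dump(cam("wrist"),open("pics/w2.pkl","wb")); snap("w2",2,(slice(100,330),slice(180,460)))
E
```

```text
[-59.04158679 -58.71835003] [-24.2757767   23.90775754]
-0.6200315886993337
True
t 52.0 tcp [477.85 240.39  90.38] yaw 2.985 F [-0.3  0.3  2.9] op 0.581 gf 47.5
t 52.3 tcp [476.89 240.08  89.61] yaw 2.985 F [-0.1  0.2 -0.3] op 0.797 gf 0.0
t 53.5 tcp [476.3  239.87 198.68] yaw 2.985 F [-0.4 -0.4  0.7] op 0.798 gf 0.0
```

View pics/caul_done.png

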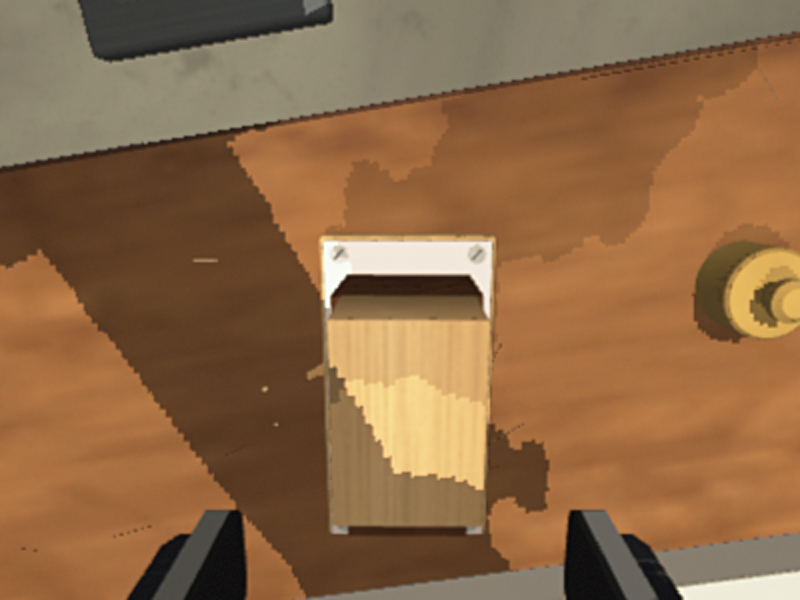

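View pics/w2.png

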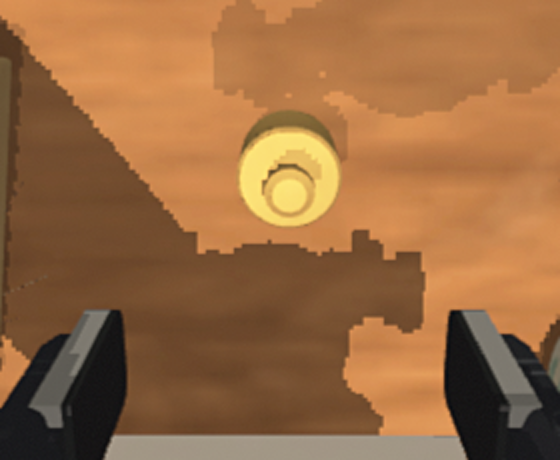

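```bash
python3 - <<'E'
from h import *
c=pickle.load(open("pics/w2.pkl","rb")); k=unproj(c,(324.5,197),56)[0]; b=unproj(c,(325,188.5),31)[0]; print(k,b)
x,y=((k+b)/2)[:2]
pick(x,y,np.pi,2,.75,.3,60)
bot.movel([x,y,230]); X,Y=jp(-24.5); yw=DOWN(np.pi+JIG[2])
bot.move_ptp([X,Y,230],yw); bot.movel([X,Y,145],rot=yw,max_speed=80); bot.dwell(.4); st(); snap("hand5",2,(slice(60,360),slice(120,520)))
E
```

```text
[475.29924751 399.596982    56.        ] [476.36295671 400.15792777  31.        ]
t 56.5 tcp [476.09 400.06   2.47] yaw -3.142 F [-0.3  0.1  0.6] op 0.753 gf 0.0
t 56.9 tcp [476.   400.06   2.48] yaw -3.142 F [-0.4  0.5  4.7] op 0.439 gf 60.0
t 61.0 tcp [478.19 240.46 145.17] yaw 2.985 F [-0.1 -0.4 -3.9] op 0.439 gf 60.4
```

View pics/hand5.png

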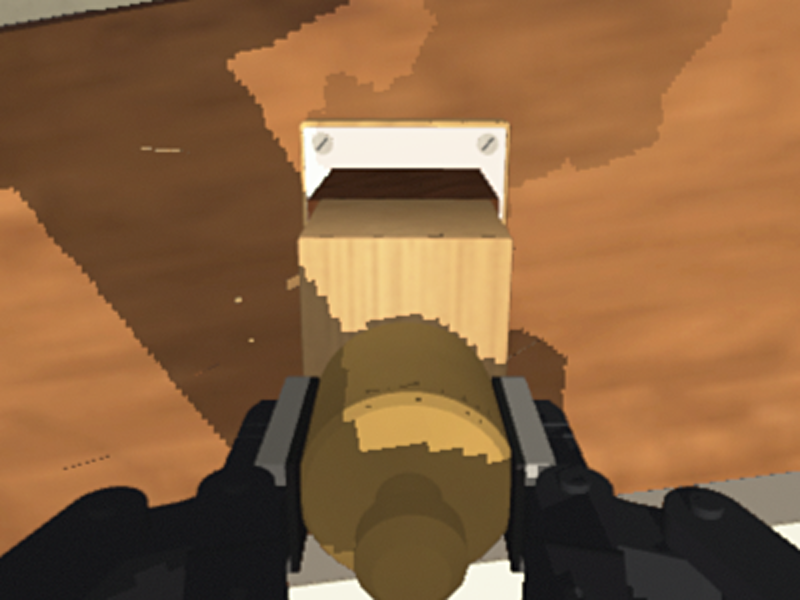

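```bash
python3 - <<'E'
from h import *
X,Y=jp(-24.5)
print(bot.movel([X,Y,128],max_speed=20,threshold=5)); st()
bot.grip(.75); s=st(); p=s["tcp_pos"]; bot.movel([p[0],p[1],p[2]+130],max_speed=80); bot.dwell(.2)
a=imaging.capture("wrist")[60:360,120:520]; pickle.dump(cam("wrist"),open("pics/end.pkl","wb"))
bot.move_ptp([430,-20,260],DOWN(np.pi)); b=cv2.resize(imaging.capture("scene")[200:320,200:360],(400,300),interpolation=cv2.INTER_CUBIC); save("end",np.hstack([a,b])); st()
E
```

```text
True
t 61.7 tcp [477.97 240.39 131.46] yaw 2.985 F [-0.6 -0.5  4. ] op 0.438 gf 61.4
t 62.1 tcp [476.66 239.96 130.13] yaw 2.985 F [-0.4  0.4  0.6] op 0.749 gf 0.0
t 65.2 tcp [430.47 -19.3  260.1 ] yaw -3.141 F [ 0.  -0.1 -0.3] op 0.752 gf 0.0
```

View pics/end.png

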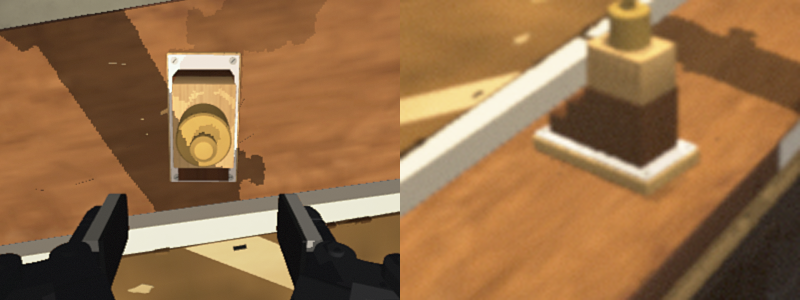

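The final picture shows the stack closed and aligned. The caul sits square on top, with the weight upright in its middle at about (203,140). Nothing is touching the stack, so I'm handing in.

```bash
python3 -c "
from bench import bot
print(bot.sign_off())"
```

```text
the job is handed in; nothing more can be done
None
```

The three blocks are stacked on the jig in order, longest to shortest, the caul sits square on the shortest one with the brass weight upright in its middle, and I handed the job in at about 65 s of the 120 s; no verdict came back.

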